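Space and press a heel block in a cementing jig

TASK

In the heel-cementing jig, take the orange spacer from its wooden stand and slide it upright all the way down into the gap beside the heel block where it fits (the wide one; never force it at the tight side) before letting go of it. Then press the sprung heel block down until it sits flush on the sole, without crushing it, and finish while still holding it down, because the cement has to grab and the springs lift it again if you let go. Leave the jar, the tin and the thread spool where they are.

Things in the scene. Friction and masses are not known exactly. Their poses are not given: they have to be found in the camera images.
- jig: Fixed heel-cementing jig, may stand turned about the vertical by up to 0.35 rad: grey base plate 160 (x) by 180 (y) by 12 mm thick, a brown sole 5 mm thick lying on it and reaching out towards +x to 215 mm. Origin: centre of the plate's underside, on the bench, straight below the heel block; x runs along the sole from heel to toe, y across the two gaps, z up.
- heel_top (a point): Middle of the top face of the sprung heel block, the place to press; moves with the block. The block is D-shaped cork with a black rubber top, 70 mm long (x -35 round end to +35 straight end), 60 wide (y -30 to +30, flat sides), 35 high, axes as the jig's; it moves only up and down. Its top is 62 mm above the bench at rest, 52 mm when flush, level with the tops of both cheeks.
- heel_block (a joint): how far the heel block is pressed down, m: 0 up at rest, 0.010 flush on the sole (hard stop). The springs push back with about 3 N at the start and 10 N when flush, and lift it again when let go.
- thin_cheek: Blue fixed cheek, 80 (x) by 20 (y) by 40 mm high, on the jig plate, its middle 56 mm from the heel block's along the jig's +y or -y (it changes). The gap between it and the block, where the spacer fits, is 16 mm wide, its middle line 38 mm from the jig's origin; open above and at the ends; its floor, the plate, is 12 mm above the bench. Origin: centre of underside, axes as the jig's.
- thick_cheek: Red fixed upright cheek on the other side, 80 by 38 by 40 mm high, middle 56 mm from the heel block's middle; its gap to the block is only 7 mm wide, too tight for the spacer. Origin: centre of its underside, axes as the jig's.
- spacer: Loose orange spacer, about 70 g, 12 mm thick (y) all over: a blade 60 mm long (x) and 40 mm high with a rounded lower edge, and above it a grip stem 25 mm wide (x) from 40 to 100 mm height. Origin: centre of its lower edge; z up along the stem. At the start it stands upright in the stand with its lower edge 6 mm above the bench. Either way round is good.
- spacer_top (a point): middle of the top end of the spacer's stem, 100 mm above its lower edge
- rack: Fixed light wooden stand, 90 (x) by 50 (y) by 32 mm high, with a slot 66 by 14 mm along its x, slot floor 6 mm above the bench, in which the spacer stands. Origin: centre of its underside.
- cement_jar: bystander: closed amber glass jar, diameter 64, 85 mm high, standing beside the work; origin: centre of its underside
- tack_tin: bystander: closed steel tin, diameter 72, 45 mm high, standing beside the work; origin: centre of its underside
- spool: bystander: upright wooden spool of blue thread, diameter 48, 60 mm high; origin: centre of its underside
Things that resemble listed ones, but are neither listed nor needed, are in the scene too. Of the things shaped like the spacer, the orange one is meant.

How it is judged:
By the outcome, as a careful person would: the job done as asked, in the order asked, and still so for the second after the job is handed in, while the arm keeps its last pose, push and grip.
It also fails if it takes over 48 s, if anything falls off the work surface, if the arm or the gripper's body presses on something with over 40 N, if the wrist force passes 120 N, or if a joint passes its speed limit or range.

ROBOT

A 6-joint arm with a two-finger parallel gripper is mounted at the origin on the work surface. World frame = base frame: x ahead of the robot, y to its left, z up, the work surface at z = 0. Lengths are in m, angles in rad, forces in N, time in s.
With the tool pointing down it reaches from about 0.3 to 0.775 m from the base axis. Payload 14.6 kg.
Tool frame: the origin (TCP) lies on the centre line of the jaws, within the pads' length; the fingertips stand 19 mm ahead of it and the grasp point (between the pads) is the TCP; y points along the fingers, x is the direction in which the jaws open and shut, and the axes are right-handed (so a half turn about y gives the same grasp; the last joint's range is limited). The gripper opens to 94 mm and grips with 3 to 60 N. Pads are 16 mm wide; open, the fingers measure 119 mm over their backs; the gripper's body (75 mm by 177 mm) begins 78 mm behind the grasp point.
Start: joints at [1.151, 0.3, 1.521, -0, 1.321, -0.067], TCP at [0.19, 0.516, 0.224] pointing down, gripper open.
Joint ranges: [-3.03, 3.03], [-0.79, 2.21], [0.23, 2.52], [-1.04, 4.18], [0, 3.07], [-2.55, 2.55]. Speed limits (rad/s): [2.22, 2.22, 2.57, 3.14, 3.14, 3.14].

INTERFACE

Orientations are given as [roll, pitch, yaw] about the fixed x, y, z axes, in that order (R = Rz(yaw) Ry(pitch) Rx(roll)).
In Python, from station import ctrl, optics gives the robot as it stands.
- The arm moves only by the tool jog_arm, never from a script. Its argument "targets" is a list of rows, each a list of 3 entries, a list of its own where there are three numbers: the finger opening in cm, from 0 to 9.4, then the shift along the tool's x, y, z in cm, then the turn about the tool's y in rad. A call has 1 to 10 rows; each row is the pose to reach, as a shift and turn from the pose commanded when the call began, along the tool's axes at that moment; what a row does not reach only later rows make up. A row lasts 1/10 s, in which the tool goes at most 50 mm and 8.59 degrees, less where a joint would pass 70% of its speed; a pose out of reach is approached as far as the arm can. A call with a gripper value outside its range is refused whole. The fingers move at their own pace and stop on an object; "grip_force" is the grip in N (left out, the last holds). Time passes only in rows, so rows that repeat a pose let the fingers close. It gives the time, the measured TCP pose, the force and the opening at its end, in the units of the state.
- ctrl.get_obs(): the state, without advancing time (a new reading comes with each control period).
- optics.camera(name): name is "side" or "top"; returns a dict with "img" (420x560x3 uint8, red, green, blue), "range_z" (420x560 float32, m along the optical axis (not along the pixel's ray), 0 where there is no reading), "camera_matrix" (3x3 intrinsics, pixels), "world_to_cam" (4x4, takes a point from world to camera coordinates). Camera axes: x right, y up, looking along -z (the intrinsics and any distortion apply to the point x, -y, -z); pixel columns grow to the right and rows downward; lengths in m; the calibration is good to about 2 mm. A picture is of the moment at which its call begins.
- ctrl.hand_in(): hands the job in, once; it reports no verdict.
The state is a dict: "time_s": time; "qpos": joint angles; "joint_vel": joint speeds; "tau": joint torques, N m; "ee_pos": TCP position; "eef_rot": TCP orientation; "force": force on the tool from outside, world axes, zero at the start; "moment": the same for the moment, N m; "grip_width": finger opening in m.
Only numpy, scipy, OpenCV 4.12 (cv2) and the standard library are available. Lean on these libraries where they do the work, as an engineer would, in place of code of your own. Each camera call takes 0.05 s, during which the arm holds its last target. There are 200 camera calls.

## Working session

There is one attempt and no reset: what is moved stays moved. The work goes in short steps, Python scripts to look and compute and a tool call to move; the robot and the scene stay as the last step left them, time stands still between calls to the robot, and variables do not carry over. Pictures are saved under pics/ and viewed, about 8 in all and at most 12, crops included, and the job is handed in when it is done.

Besides the shell and the picture viewer there is one more tool, called after "Request:" as name(argument=value, ...), one argument or row to a line, values as JSON. jog_arm: Moves the arm, as the interface text tells. Its arguments: {"type":"object","properties":{"targets":{"type":"array","items":{"type":"array"}},"grip_force":{"type":"number"}},"required":["targets"]}

```bash
ls; mkdir -p pics
cat > h.py <<'E'
import numpy as np, cv2
from station import ctrl, optics
def cam(n):
    c=optics.camera(n); return c
def save(c,fn): cv2.imwrite('pics/'+fn,c['img'][:,:,::-1])
def cloud(c):
    K=c['camera_matrix'];T=np.linalg.inv(c['world_to_cam']);z=c['range_z']
    v,u=np.mgrid[:z.shape[0],:z.shape[1]]
    P=np.stack([(u-K[0,2])/K[0,0]*z,-(v-K[1,2])/K[1,1]*z,-z],-1)
    return P@T[:3,:3].T+T[:3,3]
E
python3 - <<'E'
from h import *
for n in('top','side'):
    c=cam(n);save(c,n+'0.png');np.savez(n+'0.npz',**{k:v for k,v in c.items()})
    print(n,list(c),np.linalg.inv(c['world_to_cam']).round(3).tolist(),c['camera_matrix'].round(1).tolist())
print(ctrl.get_obs())
E
```

```text
pics
top ['img', 'range_z', 'camera_matrix', 'world_to_cam'] [[-0.015, 0.992, -0.126, 0.409], [-1.0, -0.013, 0.012, 0.011], [0.01, 0.126, 0.992, 1.095], [0.0, 0.0, 0.0, 1.0]] [[420.0, 0.0, 276.3], [0.0, 420.0, 207.3], [0.0, 0.0, 1.0]]
side ['img', 'range_z', 'camera_matrix', 'world_to_cam'] [[0.993, 0.049, -0.11, 0.424], [-0.119, 0.533, -0.838, -0.819], [0.017, 0.845, 0.535, 0.611], [0.0, 0.0, 0.0, 1.0]] [[403.9, 0.0, 285.1], [0.0, 403.9, 213.0], [0.0, 0.0, 1.0]]
{'time_s': 0.1, 'qpos': array([ 1.15142060e+00,  3.00407195e-01,  1.52147989e+00, -1.98269312e-05,
        1.32069476e+00, -6.65828647e-02]), 'joint_vel': array([-0.00071605, -0.00094015, -0.0007438 , -0.00063505,  0.00027357,
        0.00079397]), 'tau': array([ 1.18039265e-03, -5.32644689e+01, -3.53288949e+01,  7.10073486e-02,
        2.34126515e-02,  6.34156237e-06]), 'ee_pos': array([0.18995295, 0.515944  , 0.22396418]), 'eef_rot': array([-1.57074968e+00,  9.88271485e-04,  1.21800840e+00]), 'force': array([ 0.59578774,  0.08920531, -0.58672982]), 'moment': array([ 0.03150818,  0.02923489, -0.00816752]), 'grip_width': 0.09447631733939937}
```

View pics/top0.png

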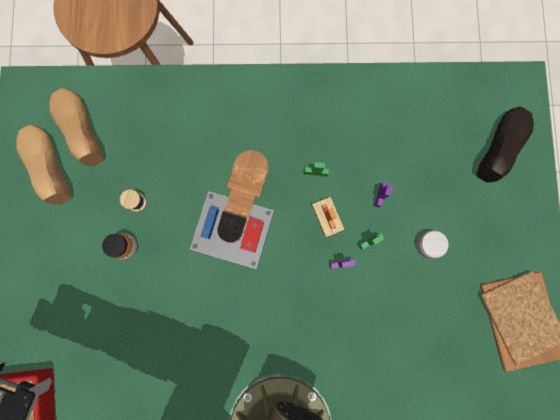

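View pics/side0.png

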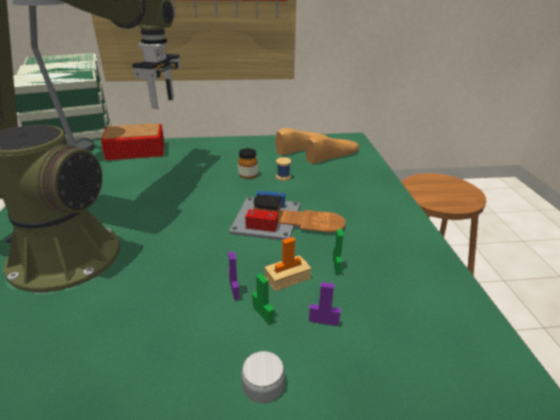

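The top view shows the jig at about (232,230), with the blue cheek (wide gap) at (209,222), the red at (252,235) and the sole pointing to (250,165). The orange spacer in its stand is at (328,217), with four green and purple lookalikes around it. The side view agrees: the spacer stands upright at (289,255).

```bash
cat > m.py <<'E'
from h import *
def hsv(c): return cv2.cvtColor(c['img'],cv2.COLOR_RGB2HSV)
def rect(P,tag):
    if len(P)<5: print(tag,len(P)); return
    r=cv2.minAreaRect((P[:,:2]*1000).astype(np.float32)); b=cv2.boxPoints(r)
    e=b[1]-b[0]; f=b[2]-b[1]; L=e if np.hypot(*e)>np.hypot(*f) else f
    print(tag,len(P),'c',np.round(r[0],1),'size',np.round(r[1],1),'long axis yaw',round(float(np.arctan2(L[1],L[0])%np.pi),3),'med z',P[:,2].round(3).min(),np.median(P[:,2]).round(4),P[:,2].max().round(3))
E
cat > a.py <<'E'
from m import *
for n in('top','side'):
    c=dict(np.load(n+'0.npz'));H=hsv(c);P=cloud(c);h,s,v=[H[...,i].astype(int) for i in range(3)]
    x,y,z=[P[...,i] for i in range(3)]
    roi=(x>.2)&(x<.65)&(abs(y)<.25)&(c['range_z']>0)
    near=roi
    M={'blue':(h>100)&(h<125)&(s>120)&(z>.03)&(z<.06),'red':((h<5)|(h>174))&(s>150)&(z>.03)&(z<.06),
     'orange':(h>5)&(h<16)&(s>200)&(v>150)&(y<.02)&(z>.02),'wood':(h>8)&(h<25)&(s>60)&(s<190)&(y<-.05)&(z>.02)&(z<.045),
     'black':(v<60)&(z>.05)&(z<.075)&(y>0)&(y<.25),'grey':(s<40)&(v>90)&(z<.02)&(y<.2)&(y>0)}
    for k,m in M.items():
        m=(m&roi).astype(np.uint8); nn,lab,st,_=cv2.connectedComponentsWithStats(m)
        for i in range(1,nn):
            if st[i,4]>25: rect(P[lab==i],n+' '+k)
    g=(P[roi&(((h>40)&(h<75)&(s>150)&(v>70))|((h>125)&(h<155)&(s>80)))&(z>.02)])
    if n=='top':
        import scipy.cluster.hierarchy as hc
        l=hc.fcluster(hc.linkage(g[:,:2]),.02,'distance')
        for i in set(l): rect(g[l==i],'decoy')
E
python3 a.py
```

```text
top blue 231 c [506.6 166.2] size [19.1 76.4] long axis yaw 2.844 med z 0.035 0.0519 0.057
top red 424 c [474.   60.3] size [36.8 77.3] long axis yaw 2.843 med z 0.047 0.0523 0.057
top wood 536 c [ 518.2 -133.5] size [89.4 51. ] long axis yaw 0.37 med z 0.02 0.0324 0.045
top black 582 c [491.2 113. ] size [59.  66.2] long axis yaw 2.859 med z 0.057 0.0621 0.069
top grey 2215 c [491.6 115.3] size [183.8 162.4] long axis yaw 1.271 med z -0.007 0.012 0.02
decoy 25 c [ 633.3 -105.1] size [53.3  6.2] long axis yaw 1.44 med z 0.021 0.0466 0.094
decoy 126 c [ 398.6 -165.3] size [11.1 59. ] long axis yaw 1.725 med z 0.02 0.0716 0.103
decoy 5 c [ 453.1 -229.1] size [ 2.4 38.4] long axis yaw 2.195 med z 0.025 0.0446 0.082
side blue 65 c [499.7 169.9] size [31.5 57.9] long axis yaw 2.546 med z 0.043 0.0488 0.058
side blue 32 c [540.4 150.4] size [38.2 11.2] long axis yaw 1.458 med z 0.03 0.0487 0.058
side red 421 c [481.   69.5] size [62.4 79.3] long axis yaw 2.829 med z 0.03 0.0477 0.053
side orange 42 c [ 520.5 -132.7] size [24.1 15.1] long axis yaw 0.431 med z 0.101 0.1036 0.106
side orange 35 c [ 501.9 -139.9] size [19.2 12.5] long axis yaw 0.369 med z 0.042 0.0436 0.046
side wood 543 c [ 522.4 -133.8] size [92.3 51.9] long axis yaw 0.389 med z 0.02 0.0293 0.045
side black 309 c [494.3 111.5] size [60.4 68. ] long axis yaw 2.85 med z 0.05 0.0589 0.062
side grey 678 c [487.7 105.6] size [162.6 167. ] long axis yaw 2.835 med z -0.004 0.0091 0.015
side grey 118 c [566.4 160.3] size [48.6 47.8] long axis yaw 1.281 med z 0.006 0.0091 0.017
```

Run:
```python
from m import *
for n in('top','side'):
    c=dict(np.load(n+'0.npz'));P=cloud(c);x,y,z=[P[...,i] for i in range(3)]
    b=(x>.46)&(x<.58)&(y>-.19)&(y<-.08)
    for lo,hi in((.06,.09),(.098,.112),(.04,.055)): rect(P[b&(z>lo)&(z<hi)],n+str(lo))
    # stem top by colour, ray onto plane z=.106
    H=hsv(c); m=b&(H[...,0]<14)&(H[...,1]>200)&(z>.085); print(m.sum(), c['img'][m].mean(0) if m.any() else '')
    rect(P[m],n+' orange')
    rect(P[b&(z<.037)&(z>.027)],n+' rack')
```

```text
top0.06 22 c [ 515.  -128.9] size [26.   7.8] long axis yaw 0.691 med z 0.062 0.0772 0.09
top0.098 61 c [ 518.3 -133.3] size [24.6 12.6] long axis yaw 0.365 med z 0.098 0.1063 0.11
top0.04 79 c [ 518.4 -133.1] size [59.9 12.4] long axis yaw 0.372 med z 0.04 0.0465 0.054
1 [105.  54.  21.]
top orange 1
top rack 505 c [ 517.8 -133.6] size [90.2 50.7] long axis yaw 0.379 med z 0.027 0.0323 0.037
side0.06 139 c [ 520.7 -137.9] size [13.4 26.2] long axis yaw 3.018 med z 0.06 0.0749 0.09
side0.098 67 c [ 521.5 -132.3] size [26.1 15.1] long axis yaw 0.423 med z 0.098 0.103 0.106
side0.04 143 c [ 522.3 -132.8] size [62.5 15.1] long axis yaw 0.395 med z 0.04 0.044 0.055
69 [138.50724638  67.13043478  12.13043478]
side orange 69 c [ 519.4 -133.9] size [20.6 15.4] long axis yaw 0.349 med z 0.085 0.0964 0.106
side rack 446 c [ 521.8 -134. ] size [91.4 51.4] long axis yaw 0.378 med z 0.027 0.0297 0.037
```

Request:
jog_arm(
  targets=[
    [9.4,[0,0,-5],-0.12],
    [9.4,[0,0,-10],-0.25],
    [7,[-20,0,-20],-0.4],
    [7,[-20,0,-20],-0.5],
    [7,[-20,0,-20],-0.6],
    [7,[-20,0,-20],-0.6],
  ],
)

```text
time_s: 0.7
ee_pos: [0.3057, 0.2808, 0.2241]
eef_rot: [-1.57, 0.0, 1.822]
force: [1.4, 0.6, 0.3]
grip_width: 0.0707
```

```bash
cat > d.py <<'E'
import sys
from h import *
o=ctrl.get_obs(); p=o['ee_pos']; yaw=o['eef_rot'][2]
x,y,z,t=map(float,sys.argv[1:5]); d=np.array([x,y,z])-p
X=np.array([np.cos(yaw),np.sin(yaw),0]);Z=np.array([-np.sin(yaw),np.cos(yaw),0])
print('t',o['time_s'],'p',p.round(4),'rot',o['eef_rot'].round(4),'F',o['force'].round(1),'w',o['grip_width'])
print('cm xyz',[round(100*float(v),2) for v in (d@X,-d[2],d@Z)],'turn',round(float(yaw-t),3))
E
python3 d.py .5195 -.1332 .14 1.946
```

```text
t 0.7 p [0.3057 0.2808 0.2241] rot [-1.5703e+00  3.0000e-04  1.8219e+00] F [1.4 0.6 0.3] w 0.07073424724916251
cm xyz [-45.42, 8.41, -10.42] turn -0.124
```

Request:
jog_arm(
  targets=[
    [5,[-9,0,-2],-0.05],
    [5,[-18,0,-4],-0.12],
    [5,[-27,0,-6],-0.12],
    [5,[-36,0,-8],-0.12],
    [5,[-45.4,0,-10.4],-0.12],
    [5,[-45.4,0,-10.4],-0.12],
    [5,[-45.4,0,-10.4],-0.12],
    [5,[-45.4,0,-10.4],-0.12],
    [5,[-45.4,4,-10.4],-0.12],
    [5,[-45.4,8.4,-10.4],-0.12],
  ],
)

```text
time_s: 1.7
ee_pos: [0.5179, -0.1314, 0.1529]
eef_rot: [-1.575, 0.004, 1.936]
force: [1.3, 0.1, -0.5]
grip_width: 0.0498
```

```bash
python3 d.py .5195 -.1332 .083 1.946
```

```text
t 1.7 p [ 0.5179 -0.1314  0.1529] rot [-1.5748  0.0035  1.9356] F [ 1.3  0.1 -0.5] w 0.04980091021261652
cm xyz [-0.23, 6.99, -0.09] turn -0.01
```

Request:
jog_arm(
  targets=[
    [5,[0,3,0],0],
    [5,[0,5.7,0],0],
    [5,[0,5.7,0],0],
    [5,[0,5.7,0],0],
  ],
)

```text
time_s: 2.1
ee_pos: [0.516, -0.1279, 0.0956]
eef_rot: [-1.571, -0.0, 1.938]
force: [-0.1, 0.5, 0.1]
grip_width: 0.05
```

```bash
python3 d.py .5195 -.1332 .083 1.946; python3 -c "
from h import *
for n in('side','top'):
    c=cam(n)
    r=(slice(120,380),slice(150,450)) if n=='side' else (slice(130,310),slice(200,440))
    cv2.imwrite(f'pics/{n}1.png',cv2.resize(c['img'][r][:,:,::-1],None,fx=2,fy=2))"
```

```text
t 2.1 p [ 0.516  -0.1279  0.0956] rot [-1.5706e+00 -1.0000e-04  1.9381e+00] F [-0.1  0.5  0.1] w 0.05002154490349023
cm xyz [-0.62, 1.26, -0.14] turn -0.008
```

View pics/side1.png

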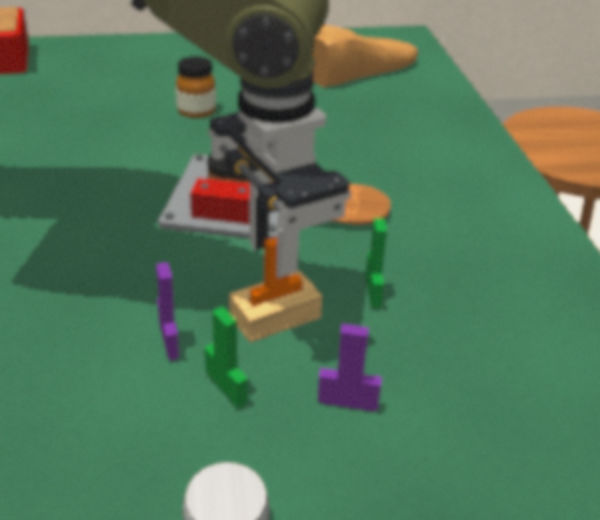

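The near finger (287,245) and the far finger (262,220) straddle the stem (271,265), and the lookalikes are clear. I'll correct the residual offset, then close.

Request:
jog_arm(
  targets=[
    [5,[-0.62,0,-0.14],-0.01],
    [5,[-0.62,1.26,-0.14],-0.01],
    [5,[-0.62,1.26,-0.14],-0.01],
  ],
)

```text
time_s: 2.5
ee_pos: [0.5188, -0.1331, 0.0811]
eef_rot: [-1.569, -0.001, 1.948]
force: [0.5, 0.1, 0.4]
grip_width: 0.0499
```

```bash
python3 d.py .5195 -.1332 .083 1.946
```

```text
t 2.5 p [ 0.5188 -0.1331  0.0811] rot [-1.5695e+00 -1.1000e-03  1.9478e+00] F [0.5 0.1 0.4] w 0.04993541805428784
cm xyz [-0.03, -0.19, -0.06] turn 0.002
```

Request:
jog_arm(
  targets=[
    [5,[0,-0.2,0],0],
    [1,[0,-0.2,0],0],
    [0.8,[0,-0.2,0],0],
    [0.8,[0,-0.2,0],0],
    [0.8,[0,-0.2,0],0],
    [0.8,[0,-0.2,0],0],
    [0.8,[0,-0.2,0],0],
  ],
  grip_force=25,
)

```text
time_s: 3.2
ee_pos: [0.519, -0.1323, 0.0843]
eef_rot: [-1.57, -0.002, 1.948]
force: [-2.3, 7.5, 4.3]
grip_width: 0.0122
```

```bash
python3 d.py .5195 -.1332 .083 1.946
```

```text
t 3.2 p [ 0.519  -0.1323  0.0843] rot [-1.5704 -0.0023  1.9477] F [-2.3  7.5  4.3] w 0.012224261976358853
cm xyz [-0.1, 0.13, -0.01] turn 0.002
```

Request:
jog_arm(
  targets=[
    [0.8,[0,-1,0],0],
    [0.8,[0,-3,0],0],
    [0.8,[0,-6,0],0],
    [0.8,[0,-10,0],0],
    [0.8,[0,-10,0],0],
    [0.8,[0,-10,0],0],
  ],
)

```text
time_s: 3.8
ee_pos: [0.5195, -0.1333, 0.1851]
eef_rot: [-1.572, 0.001, 1.948]
force: [-0.2, -0.1, -1.6]
grip_width: 0.0121
```

```bash
python3 d.py .5015 .1494 .18 1.273
```

```text
t 3.8 p [ 0.5195 -0.1333  0.1851] rot [-1.572e+00  1.300e-03  1.948e+00] F [-0.2 -0.1 -1.6] w 0.012110196099543629
cm xyz [26.95, 0.51, -8.74] turn 0.675
```

Request:
jog_arm(
  targets=[
    [0.8,[3,0,-1],0.08],
    [0.8,[7,0,-2.5],0.2],
    [0.8,[11,0,-4],0.32],
    [0.8,[15,0,-5],0.45],
    [0.8,[19,0,-6],0.57],
    [0.8,[23,0,-7.5],0.67],
    [0.8,[26,0,-8.5],0.675],
    [0.8,[26.95,0.5,-8.75],0.675],
    [0.8,[26.95,0.5,-8.75],0.675],
    [0.8,[26.95,0.5,-8.75],0.675],
  ],
)

```text
time_s: 4.8
ee_pos: [0.5013, 0.1486, 0.1786]
eef_rot: [-1.57, 0.001, 1.273]
force: [0.6, -0.2, -1.4]
grip_width: 0.012
```

Request:
jog_arm(
  targets=[
    [0.8,[0,0,0],0],
    [0.8,[0,0,0],0],
    [0.8,[0,0,0],0],
  ],
)

```text
time_s: 5.1
ee_pos: [0.5016, 0.1489, 0.1795]
eef_rot: [-1.571, 0.0, 1.272]
force: [-0.8, 0.1, -0.4]
grip_width: 0.0124
```

```bash
python3 d.py .5015 .1494 .09 1.273
python3 - <<'E'
from m import *
for n in('side','top'):
    c=cam(n);np.savez(n+'2.npz',**c);P=cloud(c);x,y,z=[P[...,i] for i in range(3)];H=hsv(c)
    m=(H[...,0]<14)&(H[...,1]>170)&(x>.42)&(x<.58)&(y>.08)&(y<.22)&(z>.075)&(z<.21)
    rect(P[m],n+' orange'); rect(P[m&(z<.14)],n+' blade')
    r=(slice(60,260),slice(180,380)) if n=='side' else (slice(150,300),slice(150,350))
    cv2.imwrite(f'pics/{n}2.png',cv2.resize(c['img'][r][:,:,::-1],None,fx=3,fy=3))
E
```

```text
t 5.1 p [0.5016 0.1489 0.1795] rot [-1.5709  0.      1.2721] F [-0.8  0.1 -0.4] w 0.012371776475126231
cm xyz [0.04, 8.95, 0.02] turn -0.001
side orange 294 c [504.9 142.2] size [16.3 57.5] long axis yaw 2.937 med z 0.104 0.1284 0.198
side blade 240 c [504.9 142.2] size [16.3 57.5] long axis yaw 2.937 med z 0.104 0.1246 0.14
top orange 0
top blade 0
```

View pics/side2.png

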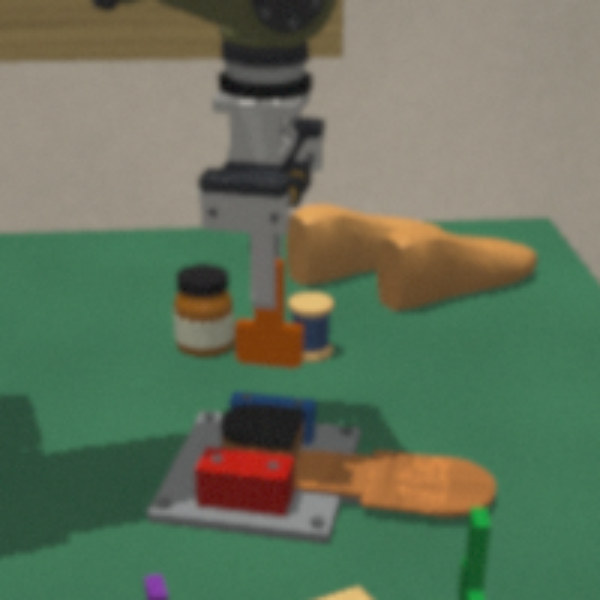

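View pics/top2.png

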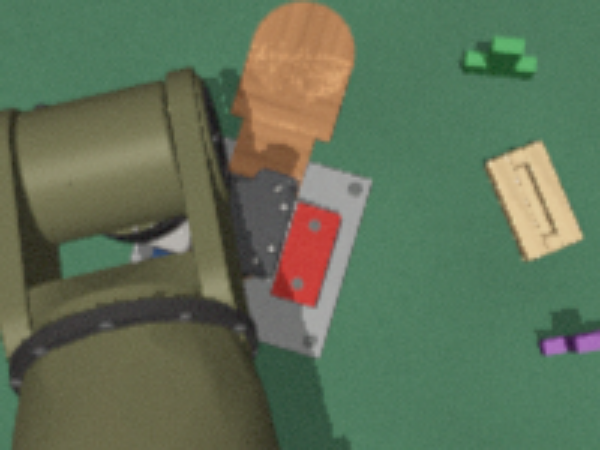

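The spacer hangs upright over the wide gap, with its blade level at (268,345) in the side crop. I'll descend in steps and watch the force.

Request:
jog_arm(
  targets=[
    [0.8,[0.08,2,0.02],0],
    [0.8,[0.08,3.8,0.02],0],
    [0.8,[0.08,4.1,0.02],0],
    [0.8,[0.08,4.5,0.02],0],
    [0.8,[0.08,4.9,0.02],0],
    [0.8,[0.08,4.9,0.02],0],
  ],
)

```text
time_s: 5.8
ee_pos: [0.5022, 0.151, 0.1312]
eef_rot: [-1.573, -0.002, 1.273]
force: [0.3, 5.3, 3.7]
grip_width: 0.0113
```

```bash
python3 d.py .5015 .1496 .09 1.273
python3 - <<'E'
from m import *
c=cam('side')
cv2.imwrite('pics/side3.png',cv2.resize(c['img'][130:250,220:360][:,:,::-1],None,fx=5,fy=5,interpolation=cv2.INTER_CUBIC))
E
```

```text
t 5.8 p [0.5022 0.151  0.1312] rot [-1.5727 -0.0019  1.273 ] F [0.3 5.3 3.7] w 0.011298593214066874
cm xyz [-0.15, 4.12, 0.02] turn 0.0
```

View pics/side3.png

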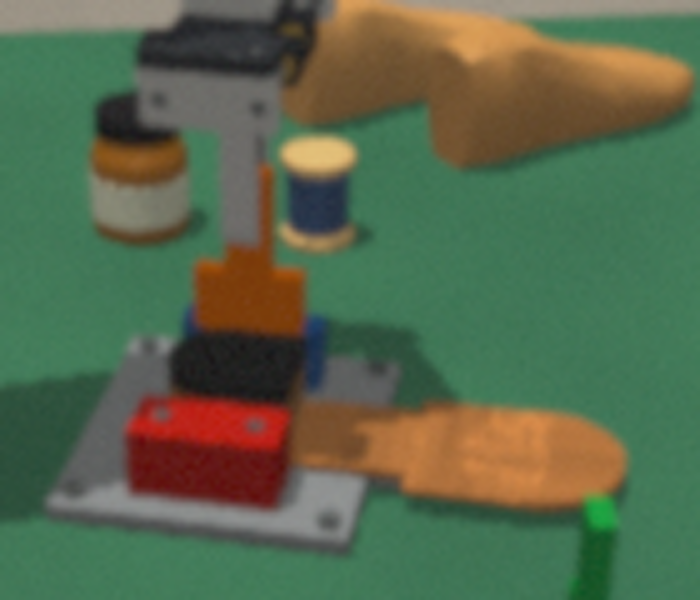

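The blade (250,300) is beside the block with a light sideways push of about 5 N towards +y. I'll let it settle and read again before correcting.

Request:
jog_arm(
  targets=[
    [0.8,[0,0,0],0],
    [0.8,[0,0,0],0],
    [0.8,[0,0,0],0],
  ],
)

```text
time_s: 6.15
ee_pos: [0.5022, 0.1511, 0.1314]
eef_rot: [-1.573, -0.002, 1.273]
force: [1.9, 6.1, 3.4]
grip_width: 0.0119
```

```bash
python3 d.py .5015 .1496 .09 1.273; python3 -c "
from h import *
o=ctrl.get_obs();print(o['moment'],o['joint_vel'].round(3))
c=cam('side');P=cloud(c);np.savez('side4.npz',**c)
from m import *
x,y,z=[P[...,i] for i in range(3)];H=hsv(c)
m=(H[...,0]<14)&(H[...,1]>170)&(x>.42)&(x<.58)&(y>.08)&(y<.22)&(z>.06)&(z<.17)
for lo in (.06,.07,.08,.09,.1,.11,.12,.13):
    q=P[m&(z>lo)&(z<lo+.01)]; 
    if len(q): s=(q[:,:2]-[.4905,.113])@np.array([.2936,.956]); print(lo,len(q),np.median(s).round(4),np.median((q[:,:2]-[.4905,.113])@np.array([.956,-.2936])).round(4))
b=(H[...,2]<60)&(z>.045)&(z<.075)&(y>.05)&(y<.18)&(x>.44)&(x<.54)
s=(P[b][:,:2]-[.4905,.113])@np.array([.2936,.956]);print('black n',np.percentile(s,[2,50,98]))
b=(H[...,0]>100)&(H[...,0]<125)&(H[...,1]>120)&(z>.045)&(z<.06)&(x>.44)&(x<.56)&(y>.12)&(y<.2)
s=(P[b][:,:2]-[.4905,.113])@np.array([.2936,.956]);print('blue n',np.percentile(s,[2,50,98]))
b=((H[...,0]<5)|(H[...,0]>174))&(H[...,1]>150)&(z>.046)&(z<.06)&(x>.4)&(x<.56)&(y>.0)&(y<.12)
s=(P[b][:,:2]-[.4905,.113])@np.array([.2936,.956]);print('red n',np.percentile(s,[2,50,98]))
"
```

```text
t 6.15 p [0.5022 0.1511 0.1314] rot [-1.5729 -0.0023  1.273 ] F [1.9 6.1 3.4] w 0.011893994051451019
cm xyz [-0.17, 4.14, 0.03] turn 0.0
[ 1.52663923 -0.5621957   0.02745023] [-0.001  0.     0.001  0.    -0.001  0.001]
0.06 50 0.0327 0.002
0.07 49 0.0328 0.0028
0.08 56 0.0329 0.0022
0.09 28 0.0334 0.005
0.1 15 0.033 0.0091
0.11 3 0.0309 0.0151
0.12 4 0.032 0.0148
0.13 3 0.0348 0.0142
black n [-0.02833751 -0.0051637   0.02808133]
blue n [0.02742163 0.04905772 0.06129983]
red n [-0.07399743 -0.05731916 -0.02816856]
```

The steady +y force, with an upward part about half as large, fits the blade rubbing on the block's side. I'll ease it towards the cheek at the same height.

Request:
jog_arm(
  targets=[
    [0.8,[0.1,-0.1,0],0],
    [0.8,[0.1,-0.1,0],0],
    [0.8,[0.1,-0.1,0],0],
  ],
)

```text
time_s: 6.5
ee_pos: [0.502, 0.1515, 0.1317]
eef_rot: [-1.571, -0.0, 1.273]
force: [1.2, 3.2, 1.7]
grip_width: 0.0117
```

Request:
jog_arm(
  targets=[
    [0.8,[0.1,0,0],0],
    [0.8,[0.1,0,0],0],
    [0.8,[0.1,0,0],0],
  ],
)

```text
time_s: 6.8
ee_pos: [0.5019, 0.1521, 0.1311]
eef_rot: [-1.57, 0.001, 1.273]
force: [-0.2, 0.5, -1.4]
grip_width: 0.0119
```

The side force is gone. I'll go 1 mm more, then descend.

Request:
jog_arm(
  targets=[
    [0.8,[0.1,0,0],0],
    [0.8,[0.1,0.3,0],0],
    [0.8,[0.1,0.6,0],0],
    [0.8,[0.1,0.8,0],0],
    [0.8,[0.1,0.8,0],0],
  ],
)

```text
time_s: 7.3
ee_pos: [0.5022, 0.1532, 0.123]
eef_rot: [-1.57, 0.0, 1.273]
force: [-0.1, -1.1, -0.5]
grip_width: 0.0117
```

Request:
jog_arm(
  targets=[
    [0.8,[0,0.4,0],0],
    [0.8,[0,0.8,0],0],
    [0.8,[0,1.2,0],0],
    [0.8,[0,1.6,0],0],
    [0.8,[0,2.0,0],0],
    [0.8,[0,2.4,0],0],
    [0.8,[0,2.8,0],0],
    [0.8,[0,2.8,0],0],
  ],
)

```text
time_s: 8.1
ee_pos: [0.5021, 0.1532, 0.0948]
eef_rot: [-1.57, 0.0, 1.273]
force: [1.0, 0.4, -0.6]
grip_width: 0.012
```

Request:
jog_arm(
  targets=[
    [0.8,[0,0.2,0],0],
    [0.8,[0,0.4,0],0],
    [0.8,[0,0.4,0],0],
    [0.8,[0,0.4,0],0],
  ],
)

```text
time_s: 8.5
ee_pos: [0.5024, 0.1533, 0.0915]
eef_rot: [-1.571, -0.0, 1.273]
force: [0.6, -0.1, -1.2]
grip_width: 0.0122
```

Request:
jog_arm(
  targets=[
    [0.8,[0,0.1,0],0],
    [0.8,[0,0.1,0],0],
    [0.8,[0,0.1,0],0],
  ],
)

```text
time_s: 8.8
ee_pos: [0.5024, 0.1533, 0.0904]
eef_rot: [-1.571, -0.0, 1.273]
force: [0.1, 0.2, -1.2]
grip_width: 0.012
```

Request:
jog_arm(
  targets=[
    [0.8,[0,0.1,0],0],
    [0.8,[0,0.15,0],0],
    [0.8,[0,0.15,0],0],
    [0.8,[0,0.15,0],0],
  ],
)

```text
time_s: 9.2
ee_pos: [0.5026, 0.1534, 0.0902]
eef_rot: [-1.572, -0.0, 1.273]
force: [-6.2, -0.6, 15.7]
grip_width: 0.0117
```

Floor contact at TCP 0.0902, against 0.0903 predicted. I'll unload, release and rise.

Request:
jog_arm(
  targets=[
    [0.8,[0,-0.1,0],0],
    [0.8,[0,-0.1,0],0],
    [3.5,[0,-0.1,0],0],
    [3.5,[0,-0.1,0],0],
    [3.5,[0,-0.1,0],0],
    [3.5,[0,-2,0],0],
    [3.5,[0,-5,0],0],
    [3.5,[0,-9,0],0],
    [3.5,[0,-9,0],0],
    [3.5,[0,-9,0],0],
  ],
)

```text
time_s: 10.2
ee_pos: [0.5025, 0.1533, 0.1791]
eef_rot: [-1.572, -0.001, 1.273]
force: [0.3, -0.5, -0.4]
grip_width: 0.0349
```

```bash
python3 d.py .4905 .116 .14 1.273
python3 - <<'E'
from m import *
c=cam('side');P=cloud(c);x,y,z=[P[...,i] for i in range(3)];H=hsv(c)
m=(H[...,0]<14)&(H[...,1]>170)&(x>.42)&(x<.58)&(y>.08)&(y<.22)&(z>.06)&(z<.2)
J=(P-[.4905,.113,0])
n=J[...,:2]@np.array([.2936,.956]);a=J[...,:2]@np.array([.956,-.2936])
for lo in np.arange(.06,.13,.01):
    q=m&(z>lo)&(z<lo+.01)
    if q.any(): print(lo.round(2),q.sum(),np.median(n[q]).round(4),np.median(a[q]).round(4))
print('top z',np.percentile(z[m],98))
cv2.imwrite('pics/side5.png',cv2.resize(c['img'][130:250,220:360][:,:,::-1],None,fx=5,fy=5,interpolation=cv2.INTER_CUBIC))
E
```

```text
t 10.2 p [0.5025 0.1533 0.1791] rot [-1.5717e+00 -5.0000e-04  1.2730e+00] F [ 0.3 -0.5 -0.4] w 0.03491892167335748
cm xyz [-3.92, 3.91, 0.05] turn -0.0
0.06 25 0.0341 0.0055
0.07 23 0.0344 0.0036
0.08 22 0.035 0.0058
0.09 22 0.0348 0.0031
0.1 20 0.0347 0.0048
0.11 2 0.0378 0.0095
top z 0.10921729186126898
```

View pics/side5.png

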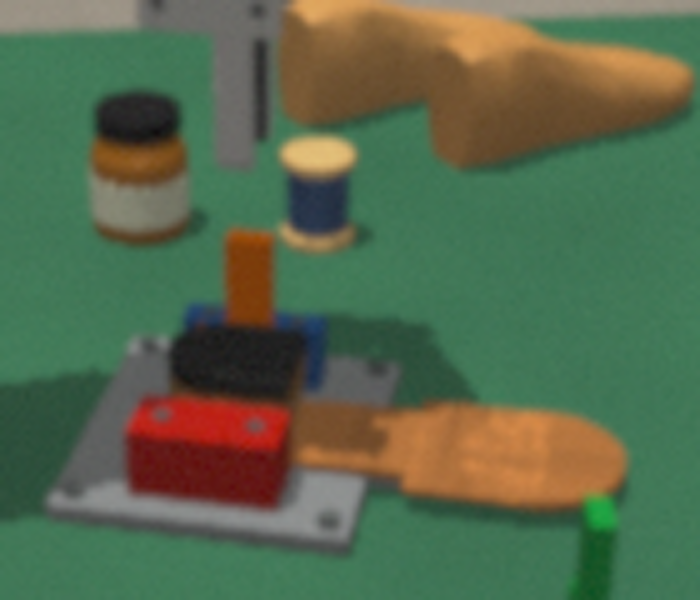

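The spacer stands upright in the wide gap, with the stem at (250,280) and its top at about 0.11 m, so it is seated. Next I close the fingers, move over the heel block and press.

Request:
jog_arm(
  targets=[
    [0,[-2,0,0],0],
    [0,[-3.8,0,0],0],
    [0,[-3.8,0,0],0],
    [0,[-3.8,3,0],0],
    [0,[-3.8,6,0],0],
    [0,[-3.8,8.5,0],0],
    [0,[-3.8,9.2,0],0],
    [0,[-3.8,9.2,0],0],
    [0,[-3.8,9.2,0],0],
  ],
  grip_force=20,
)

```text
time_s: 11.15
ee_pos: [0.4917, 0.1173, 0.0877]
eef_rot: [-1.572, -0.0, 1.273]
force: [1.0, 0.5, 0.5]
grip_width: 0.0006
```

Request:
jog_arm(
  targets=[
    [0,[0,0.3,0],0],
    [0,[0,0.6,0],0],
    [0,[0,0.8,0],0],
    [0,[0,0.8,0],0],
    [0,[0,0.8,0],0],
  ],
)

```text
time_s: 11.65
ee_pos: [0.4916, 0.1171, 0.0793]
eef_rot: [-1.572, -0.001, 1.273]
force: [1.8, 2.0, 3.8]
grip_width: 0.0005
```

Request:
jog_arm(
  targets=[
    [0,[0,0.2,0],0],
    [0,[0,0.4,0],0],
    [0,[0,0.5,0],0],
    [0,[0,0.5,0],0],
    [0,[0,0.5,0],0],
  ],
)

```text
time_s: 12.15
ee_pos: [0.4916, 0.1171, 0.0743]
eef_rot: [-1.572, -0.001, 1.273]
force: [-0.0, 1.4, 7.5]
grip_width: 0.0002
```

Request:
jog_arm(
  targets=[
    [0,[0,0.15,0],0],
    [0,[0,0.3,0],0],
    [0,[0,0.3,0],0],
    [0,[0,0.3,0],0],
  ],
)

```text
time_s: 12.55
ee_pos: [0.4916, 0.1171, 0.0714]
eef_rot: [-1.572, -0.001, 1.273]
force: [0.3, 0.5, 9.5]
grip_width: 0.0009
```

Request:
jog_arm(
  targets=[
    [0,[0,0.05,0],0],
    [0,[0,0.1,0],0],
    [0,[0,0.1,0],0],
    [0,[0,0.1,0],0],
  ],
)

```text
time_s: 12.95
ee_pos: [0.4917, 0.1171, 0.0711]
eef_rot: [-1.572, -0.001, 1.273]
force: [-4.1, 0.5, 18.3]
grip_width: 0.0004
```

Hard stop: force went from 9.5 to 18 N for only 0.3 mm of travel. One last look to check.

Run:
```python
from m import *
c=cam('side');P=cloud(c);x,y,z=[P[...,i] for i in range(3)];H=hsv(c)
b=(H[...,2]<60)&(z>.04)&(z<.075)&(y>.05)&(y<.15)&(x>.44)&(x<.54);print('heel z',np.median(z[b]))
b=((H[...,0]<5)|(H[...,0]>174))&(H[...,1]>150)&(H[...,2]>150)&(z>.045)&(z<.06)&(x>.4)&(x<.56)&(y>.0)&(y<.12);print('red z',np.median(z[b]))
m=(H[...,0]<14)&(H[...,1]>170)&(x>.42)&(x<.58)&(y>.08)&(y<.22)&(z>.06)&(z<.2);print('spacer top',np.percentile(z[m],98) if m.any() else None)
cv2.imwrite('pics/side6.png',cv2.resize(c['img'][110:250,200:360][:,:,::-1],None,fx=4,fy=4,interpolation=cv2.INTER_CUBIC))
o=ctrl.get_obs();print(o['time_s'],o['force'],o['ee_pos'])
```

```text
heel z 0.048675106866829854
red z 0.049009683169330465
spacer top 0.08411462566630977
13.0 [-4.16125896 -0.92983961 18.27728329] [0.49168842 0.11707326 0.0711041 ]
```

View pics/side6.png

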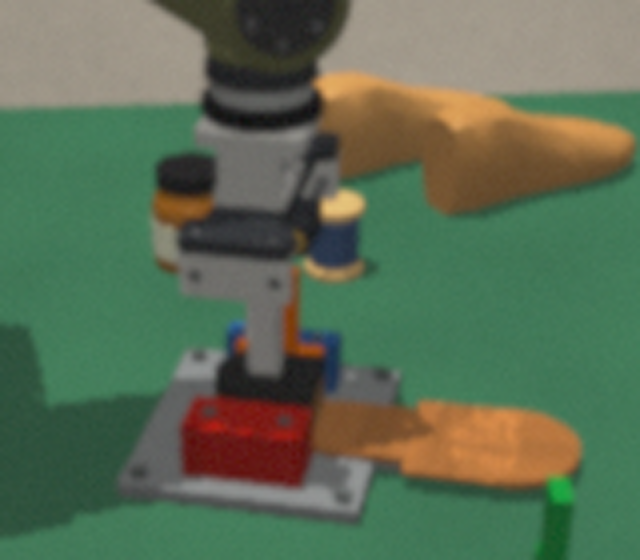

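The finger presses the middle of the black top (265,370). The heel is level with the cheeks, with the blade's shoulder just visible behind it (310,350) and the stem upright. Handing in while holding.

```bash
python3 -c "
from station import ctrl
print(ctrl.hand_in())"
```

```text
the job is handed in; nothing more can be done
None
```

I slid the orange spacer into the wide gap by the blue cheek, pressed the heel block flush, and handed the job in at about 13 s while still holding it down. No verdict was reported.

**Spacer:** On the way in, the blade first rubbed the heel block's side with about 6 N, because the gap was about 3 mm off my camera estimate. I moved it sideways until that force vanished, and the rest of the slide was free. It touched the plate at tool height 0.0902 m (0.0903 m predicted) with 16 N upward, and only then did I unload and let go. Afterwards the camera showed it upright, with its top at about 0.11 m.

**Heel block:** I pressed it with closed fingers until it hit the hard stop. The force rose from 9.5 to 18 N over the last 0.3 mm, with the fingertips at about 52 mm. The camera put the heel top level with the red cheek, at 48.7 and 49.0 mm. Both read about 3 mm below the nominal 52 mm, which looks like a camera offset.

**Checks that were less clear:** In the last picture the gripper hid part of the stem, so that spacer-top reading (0.084 m) means nothing. I went by the earlier reading and the visible shoulder of the blade. The jar and spool looked unmoved in the pictures. I did not recheck the tin, but the arm never went near it.

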